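# Dress a bottle in order: holder, collar, cap, tasting cup

## Task

Dress the brown bottle for the gift line, letting go after each step: first stand it in the blue holder, then slip the gold collar over its neck so that it lies flat on the shoulder, then put the red cap right down on the neck, and last set the little white tasting cup upside down over the cap. Keep the brown bottle upright throughout. Leave the white finished bottle and the black collar where they stand.

Things in the scene. Friction and masses are not known exactly. Their poses are not given: they have to be found in the camera images.
- bottle: brown bottle without cap, white and red label, loose, upright, 0.25-0.45 kg. 58 mm across up to 70 mm high, sloping in to a flat shoulder 48 mm across at 90 mm; plain round neck 20 mm across from there to 125 mm (rounded top edge), fit to grip from above. Origin: centre of underside, z up. The brown red-capped bottles at the table's edges are fixed scenery.
- gold_collar: gold (brass) flat ring, loose, lying on the table: 48 mm outer, 30 mm inner diameter, 9 mm thick, 40 g. Seated, it surrounds the bottle's neck and lies on the shoulder (its underside 90 mm above the bottle's underside). Origin: centre of its underside, z up.
- red_cap: red plastic cap standing alone, open end down, loose, 30 g: 34 mm across (thin band 35 mm), 26 mm high, bore 27 mm wide, 22 mm deep, top 4 mm thick. Loose fit: the neck's top meets the bore's end, its rim then 103 mm above the bottle's underside. Origin: centre of the open rim (below), z up. The red caps in the green tray at the right edge are fixed scenery.
- cup: small white ceramic cup, blue ring on its foot, loose, already upside down (mouth on the table), 50-80 g: 30 mm high, 51 mm across at the mouth (below), 43 mm at the foot (above); inside 45 mm at the mouth narrowing to 37 mm, 25 mm deep. Over the cap its floor rests on the cap's top, its mouth 1 mm above the cap's lower rim. Origin: centre of the mouth (below), z up.
- blue_holder: blue plastic block fixed to the table, 90 x 90 x 20 mm, with a round pocket 66 mm across and 14 mm deep (4 mm wider all round than the bottle; pocket floor 6 mm above the table). The bottle's place. Origin: centre of its underside, x and y along its sides.
- green_holder: green block of the same shape, fixed to the table; not used, stays empty.
- finished_bottle: white bottle with blue label and blue cap, loose, standing on the table, already finished and to be left alone: 58 mm across, 126 mm high, cap 34 mm across. Origin: centre of its underside.
- black_collar: black ring of the same size as the gold collar, loose, lying on the table, to be left alone. Origin: centre of its underside.
Not all that is in view belongs to the job. Of the things like the blue_holder, leave any that is orange or pink; of the rest the smaller one is meant.

How it is judged:
By the outcome, as a careful person would: the job done as asked, in the order asked, and still so for the second after the job is handed in, with the robot touching nothing.
It also fails if it takes over 109 s, if anything falls off the work surface, if the arm or the gripper's body presses on something with over 40 N, if the wrist force passes 120 N, or if a joint passes its speed limit or range.

## Robot

A 6-joint arm with a two-finger parallel gripper is mounted at the origin on the work surface. World frame = base frame: x ahead of the robot, y to its left, z up, the work surface at z = 0. Lengths are in m, angles in rad, forces in N, time in s.
With the tool pointing down it reaches from about 0.35 to 0.725 m from the base axis. Payload 4.3 kg.
Tool frame: the origin (TCP) lies between the finger pads; the fingertips stand 11 mm ahead of it and the grasp point (between the pads) lies 8 mm behind it; z points along the fingers, y is the line along which they close (so a half turn about z gives the same grasp; the last joint's range is limited). The gripper opens to 85 mm and grips with 20 to 120 N. Pads are 22 mm wide; open, the fingers measure 114 mm over their backs; the gripper's body (76 mm by 85 mm) begins 54 mm behind the grasp point. The pads swing forward as they close: fully open they stand 13 mm farther back than shut.
Start: joints at [1.04, 0.377, 0.081, 1.274, 0, 1.46], TCP at [0.235, 0.525, 0.242] pointing down, gripper open.
Joint ranges: [-2.72, 2.72], [-0.84, 1.66], [-1.02, 1.22], [-1.77, 2.12], [-1.37, 1.28], [-3.14, 3.14]. Speed limits (rad/s): [2.57, 2.57, 3.14, 3.14, 3.14, 3.14].

## Interface

Orientations are given as a rotation vector (axis times angle).
In Python, from bench import arm gives the robot as it stands. The module is installed in compiled form; this text tells all that it offers.
- The arm moves only by the tool jog_arm, never from a script. Its argument "rows" is a list that holds one entry, the list of rows, each a list of 7 numbers: the finger opening in mm, from 0 to 85.4, then the shift along the tool's x, y, z in units of 25 mm (1.0 is 25 mm), then the turn, a rotation vector about the tool's x, y, z in rad. A call has 1 to 12 rows; each row is the pose to reach, as a shift and turn from the pose commanded when the call began, along the tool's axes at that moment; what a row does not reach only later rows make up. A row lasts 1/10 s, in which the tool goes at most 50 mm and 8.59 degrees, less where a joint would pass 70% of its speed; a pose out of reach is approached as far as the arm can. A call with a gripper value outside its range is refused whole. The fingers move at their own pace and stop on an object; "squeeze" is the grip in N (left out, the last holds). Time passes only in rows, so rows that repeat a pose let the fingers close. It gives the time, the measured TCP pose, the force, the opening and the grip force at its end, in the units of the state.
- arm.get_obs(): the state, without advancing time (a new reading comes with each control period).
- arm.capture(name): name is "scene" or "top" or "wrist"; returns (picture, depth): 384x512x3 uint8, red, green, blue; 384x512 float32, m along the optical axis (not along the pixel's ray), 0 where there is no reading.
- arm.camera_params(name): a dict with "intrinsics" (3x3 intrinsics, pixels), "rvec" (rotation vector, rad) and "tvec" (3), from world to camera coordinates, as OpenCV has them. Camera axes: x right, y down, z forward; pixel columns grow to the right and rows downward; lengths in m; the calibration is good to about 2 mm. A picture is of the moment at which its call begins: read the wrist's pose just before it. camera_params takes no time and is no camera call; for the wrist camera it gives the pose at the moment of the call.
- arm.hand_in(): hands the job in; it is judged then, once.
The state is a dict: "time_s": time; "joint_pos": joint angles; "qd": joint speeds; "joint_efforts": joint torques, N m; "tool_pos": TCP position; "tool_rot": TCP orientation; "ft_force": force on the tool from outside, world axes, zero at the start; "torque": the same for the moment, N m; "width": opening from 0.0 (shut) to 1.0 (fully open); "finger_force": force on a finger pad.
Only numpy, scipy, OpenCV 4.12 (cv2) and the standard library are available. Lean on these libraries where they do the work, as an engineer would, in place of code of your own. Each camera call takes 0.05 s, during which the arm holds its last target. There are 200 camera calls.

## Working session

There is one attempt and no reset: what is moved stays moved. The work goes in short steps, Python scripts to look and compute and a tool call to move; the robot and the scene stay as the last step left them, time stands still between calls to the robot, and variables do not carry over. Pictures are saved under pics/ and viewed, at most 14 in all, crops included, and the job is handed in when it is done.

Besides the shell and the picture viewer there is one more tool, called after "Emit:" as name(argument=value, ...), one argument or row to a line, values as JSON. jog_arm: Moves the arm, as the interface text tells. Its arguments: {"type":"object","properties":{"rows":{"type":"array"},"squeeze":{"type":"number"}},"required":["rows"]}

```bash
mkdir -p pics; cat > h.py <<'E'
import numpy as np, cv2
from bench import arm
def save(n,f):
    im,d=arm.capture(n); cv2.imwrite('pics/'+f+'.png',im[:,:,::-1]); np.savez('pics/'+f+'.npz',im=im,d=d); return im,d
def cam(n):
    p=arm.camera_params(n); R=cv2.Rodrigues(np.array(p['rvec'],float))[0]; return np.array(p['intrinsics']),R,np.array(p['tvec'],float).ravel()
def ray(c,uv,z):
    K,R,t=c; o=-R.T@t; d=R.T@np.linalg.inv(K)@np.array([uv[0],uv[1],1.]); return o+d*(z-o[2])/d[2]
def cloud(c,d):
    K,R,t=c; v,u=np.mgrid[:d.shape[0],:d.shape[1]]
    P=np.stack([(u-K[0,2])/K[0,0]*d,(v-K[1,2])/K[1,1]*d,d],-1); return (P-t)@R
def state():
    o=arm.get_obs(); print({k:np.round(o[k],4).tolist() for k in('time_s','tool_pos','tool_rot','ft_force','width','finger_force','joint_pos')}); return o
E
python3 - <<'E'
from h import *
for n in('scene','top'): save(n,n+'0')
a=cv2.imread('pics/top0.png');b=cv2.imread('pics/scene0.png')
cv2.imwrite('pics/top0b.png',cv2.resize(a,(800,600),interpolation=2));cv2.imwrite('pics/scene0b.png',cv2.resize(b,(800,600),interpolation=2))
state()
for n in('scene','top'): print(n,[np.round(x,3).tolist() for x in cam(n)])
E
```

```text
{'time_s': 0.1, 'tool_pos': [0.2346, 0.5244, 0.2414], 'tool_rot': [-0.656, -3.0717, 0.0028], 'ft_force': [-0.0857, 0.0625, 0.7352], 'width': 1.0025, 'finger_force': 0.0, 'joint_pos': [1.0397, 0.378, 0.0798, 1.2744, -0.0, 1.4605]}
scene [[[377.57, 0.0, 259.766], [0.0, 377.57, 193.342], [0.0, 0.0, 1.0]], [[-0.497, 0.868, -0.004], [0.575, 0.325, -0.75], [-0.65, -0.375, -0.661]], [0.307, -0.217, 1.22]]
top [[[448.531, 0.0, 261.005], [0.0, 448.531, 186.813], [0.0, 0.0, 1.0]], [[0.015, -1.0, 0.003], [-0.98, -0.016, -0.199], [0.199, -0.0, -0.98]], [-0.052, 0.471, 1.062]]
```

View pics/top0b.png

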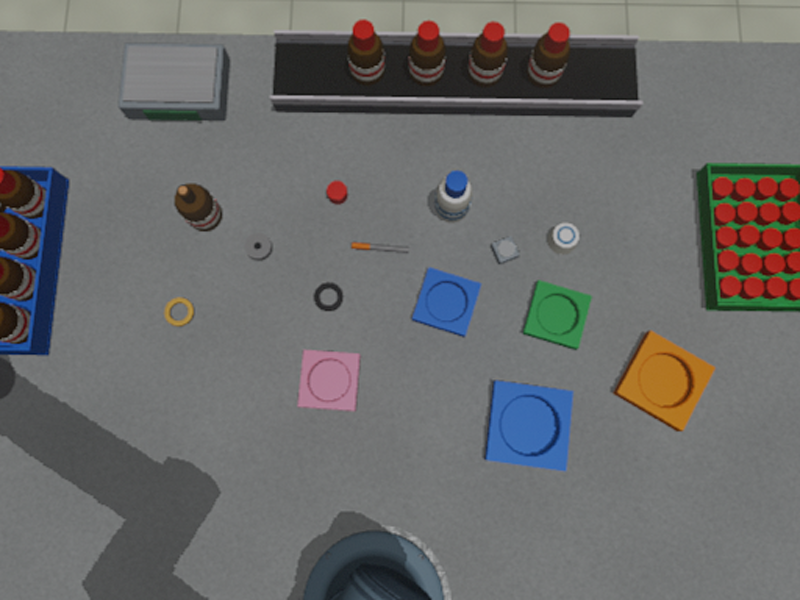

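View pics/scene0b.png

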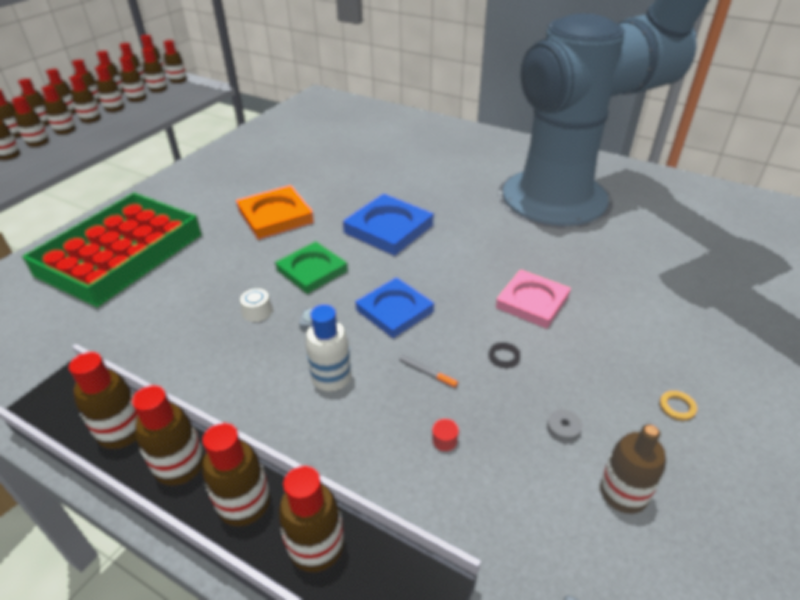

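Top view (800x600 picture pixels): the uncapped brown bottle is at (197,205). The other brown bottles have red caps and sit in the tray and rail at the edges. The gold ring is at (179,312); similar things are the black ring (328,297) and the grey washer (258,247). The lone red cap is at (337,191), as opposed to those in the green tray. The cup is at (566,236). For the holder, the small blue one is at (446,301), with a larger blue one at (530,425), pink at (329,380), orange at (665,380) and green at (557,314). I choose the small blue one.

```bash
python3 - <<'E'
from h import *
# candidate seeds (512 px): name,(top uv),(hsv lo,hi),z
def comp(im,roi,lo,hi):
    h=cv2.cvtColor(im,cv2.COLOR_RGB2HSV); m=cv2.inRange(h,np.array(lo),np.array(hi)); M=np.zeros_like(m); x0,y0,x1,y1=roi; M[y0:y1,x0:x1]=m[y0:y1,x0:x1]
    n,l,s,c=cv2.connectedComponentsWithStats(M); 
    return M
def fit(M,kind='circle'):
    cs=max(cv2.findContours(M,0,1)[0],key=cv2.contourArea); return cs
Z={'gold':.009,'cap':.026,'cup':.03,'holder':.02,'fin':.126,'black':.009,'bottle':.125}
S={'top':{'gold':((98,180,130,216),(15,90,60),(35,255,255)),'cap':((200,108,230,136),(0,120,60),(6,255,255)),'cup':((345,135,380,167),(0,0,135),(179,60,255)),
 'holder':((258,165,312,218),(100,120,60),(125,255,255)),'fin':((278,104,304,128),(100,120,60),(125,255,255)),'black':((198,178,224,202),(0,0,0),(179,255,50)),'bottle':((108,112,126,128),(5,60,120),(20,255,255))},
 'scene':{'gold':((416,245,450,272),(15,90,60),(35,255,255)),'cap':((272,264,298,292),(0,120,60),(6,255,255)),'cup':((150,180,178,208),(0,0,135),(179,60,255)),
 'holder':((225,175,280,216),(100,120,60),(125,255,255)),'bottle':((405,268,425,284),(5,60,120),(20,255,255))}}
for n in S:
    d=np.load(f'pics/{n}0.npz'); c=cam(n); W=cloud(c,d['d'])
    for k,(roi,lo,hi) in S[n].items():
        M=comp(d['im'],roi,lo,hi)>0; 
        if not M.any(): print(n,k,'none'); continue
        v,u=np.nonzero(M); P=W[M]; ok=P[:,2]>Z[k]-.006
        Q=P[ok] if ok.any() else P
        r=cv2.minAreaRect(np.stack([u,v],1).astype(np.float32)); 
        mid=((u.min()+u.max())/2,(v.min()+v.max())/2)
        mr=(Q[:,:2].min(0)+Q[:,:2].max(0))/2
        print(n,k,M.sum(),np.round(mid,1),'rayz',np.round(ray(c,mid,Z[k])[:2],4),'cloud mid',np.round(mr,4),'ext',np.round(Q[:,:2].ptp(0) if 0 else np.ptp(Q[:,:2],0),4),'zmed',round(float(np.median(Q[:,2])),4))
        if k=='holder':
            rr=cv2.minAreaRect((Q[:,:2]*1000).astype(np.float32)); print('   rect',rr)
d=np.load('pics/top0.npz');W=cloud(cam('top'),d['d'])
tab=W[230:300,60:180].reshape(-1,3);print('table z',np.median(tab[:,2]))
im=cv2.imread('pics/top0.png'); im2=cv2.imread('pics/scene0.png')
A=cv2.resize(im[95:225,95:395],(800,347),interpolation=2); B=cv2.resize(im2[170:330,140:450],(800,250) if 0 else (480,248),interpolation=2)
can=np.zeros((600,800,3),np.uint8);can[:347]=A;can[350:598,:480]=B;cv2.imwrite('pics/c1.png',can)
E
```

```text
top gold 173 [114. 199.] rayz [0.442  0.3291] cloud mid [0.3584 0.1533] ext [0.2146 0.3944] zmed 0.0091
top cap 151 [215.  122.5] rayz [0.6447 0.0778] cloud mid [0.4572 0.025 ] ext [0.4122 0.138 ] zmed 0.0267
top cup 195 [362. 150.] rayz [ 0.5756 -0.3011] cloud mid [ 0.5754 -0.3009] ext [0.0429 0.0413] zmed 0.0312
top holder 1263 [285.5 192.5] rayz [ 0.4638 -0.1064] cloud mid [ 0.3855 -0.1023] ext [0.2687 0.1167] zmed 0.0204
   rect ((379.5487365722656, -81.08323669433594), (88.36947631835938, 267.333984375), 73.02922058105469)
top fin 189 [291.5 117.5] rayz [ 0.6246 -0.1139] cloud mid [ 0.6303 -0.115 ] ext [0.0322 0.0287] zmed 0.1265
top black 114 [209.5 190. ] rayz [0.4692 0.0872] cloud mid [0.3708 0.0326] ext [0.2394 0.1531] zmed 0.0091
top bottle 26 [116.5 121. ] rayz [0.6094 0.2999] cloud mid [0.6094 0.2995] ext [0.0103 0.0121] zmed 0.1256
scene gold 236 [434. 259.] rayz [0.4456 0.3277] cloud mid [0.7447 0.3059] ext [0.6506 0.0877] zmed 0.0096
scene cap 259 [284.5 277.5] rayz [0.656  0.0783] cloud mid [0.8518 0.161 ] ext [0.4365 0.2021] zmed 0.0269
scene cup 775 [163.5 193.5] rayz [ 0.5828 -0.2937] cloud mid [ 0.8129 -0.0314] ext [0.5143 0.5868] zmed 0.0319
scene holder 1072 [252. 196.] rayz [ 0.4737 -0.1047] cloud mid [0.7412 0.0488] ext [0.6575 0.4264] zmed 0.0212
   rect ((725.9918212890625, 82.36747741699219), (766.9224243164062, 119.49080657958984), 36.42856216430664)
scene bottle 61 [416.5 275.5] rayz [0.6099 0.2972] cloud mid [0.6107 0.2972] ext [0.0148 0.0153] zmed 0.1265
table z 0.0008115426860927535
```

View pics/c1.png

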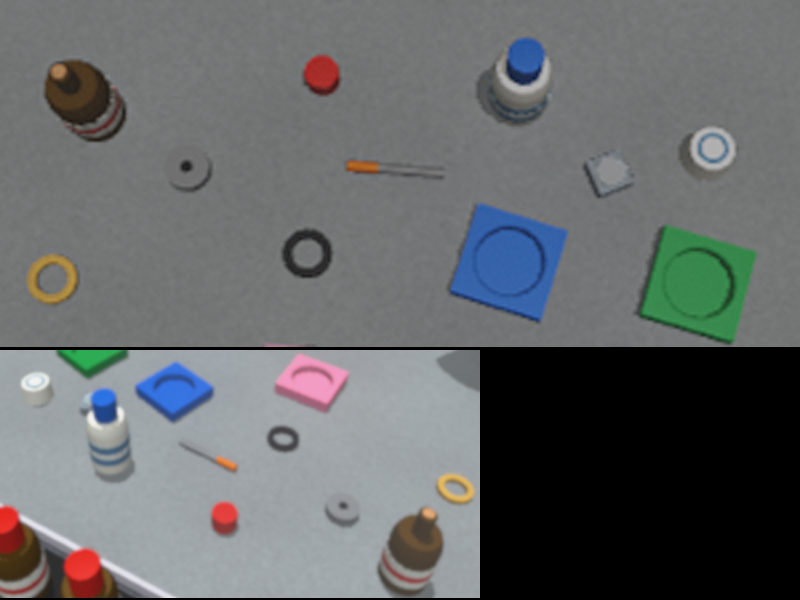

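The crop confirms the choices: bare-necked bottle at (58,72), gold ring at (52,278), lone red cap at (322,75), cup at (712,150), small blue holder at (508,260). Next I work out the first move.

```bash
cat >> h.py <<'E'
RC=cv2.Rodrigues(np.array([-0.6572,-3.0721,0.]))[0]; RC=cv2.Rodrigues(np.array([-.6572,-3.0721,0.])*np.pi/np.linalg.norm([-.6572,-3.0721]))[0]
def to(x,y,z):
    o=arm.get_obs(); R=cv2.Rodrigues(np.array(o['tool_rot'],float))[0]; s=R.T@(np.array([x,y,z])-o['tool_pos'])/.025
    t=cv2.Rodrigues(R.T@RC)[0].ravel(); print('shift',np.round(s,3),'turn',np.round(t,4))
E
python3 -c "
from h import *
to(.609,.2985,.2)"
```

```text
shift [-17.361  -2.125   1.658] turn [-0.0019 -0.0002  0.0007]
```

Emit:
jog_arm(
  rows=[
    [[70, -17.36, -2.12, 1.66, 0, 0, 0], [70, -17.36, -2.12, 1.66, 0, 0, 0], [70, -17.36, -2.12, 1.66, 0, 0, 0], [70, -17.36, -2.12, 1.66, 0, 0, 0], [70, -17.36, -2.12, 1.66, 0, 0, 0], [70, -17.36, -2.12, 1.66, 0, 0, 0], [70, -17.36, -2.12, 1.66, 0, 0, 0], [70, -17.36, -2.12, 1.66, 0, 0, 0], [70, -17.36, -2.12, 1.66, 0, 0, 0], [70, -17.36, -2.12, 1.66, 0, 0, 0], [70, -17.36, -2.12, 1.66, 0, 0, 0], [70, -17.36, -2.12, 1.66, 0, 0, 0]],
  ],
  squeeze=50,
)

```text
time_s: 1.3
tool_pos: [0.6084, 0.2998, 0.2006]
tool_rot: [-0.654, -3.072, 0.0]
ft_force: [0.2, -0.4, 0.4]
width: 0.817
finger_force: 0.0
```

```bash
python3 - <<'E'
from h import *
state(); c=cam('wrist'); im,d=save('wrist','w1'); top,_=save('top','t1')
print([np.round(x,4).tolist() for x in c]); print('C',(-c[1].T@c[2]))
W=cloud(c,d); m=(np.abs(W[...,2]-.125)<.004)&(d>0)
P=W[m]; q=P[np.hypot(P[:,0]-.609,P[:,1]-.2985)<.03]; print(len(q),q.mean(0) if len(q) else 0,np.ptp(q,0) if len(q) else 0)
can=np.zeros((384,800,3),np.uint8); can[:300,:400]=cv2.resize(im,(400,300))[:,:,::-1]; can[:300,400:]=cv2.resize(top,(400,300))[:,:,::-1]; cv2.imwrite('pics/w1b.png',can)
to(.609,.2985,.2)
E
```

```text
{'time_s': 1.3, 'tool_pos': [0.6084, 0.2998, 0.2006], 'tool_rot': [-0.6544, -3.0716, 0.0002], 'ft_force': [0.199, -0.425, 0.3828], 'width': 0.8172, 'finger_force': 0.0, 'joint_pos': [0.3642, 0.6128, 0.3522, 1.3111, 0.0005, 0.7841]}
[[[324.2585, 0.0, 253.0862], [0.0, 324.2585, 192.5826], [0.0, 0.0, 1.0]], [[0.4084, 0.9128, -0.0009], [0.868, -0.3881, 0.3097], [0.2824, -0.1273, -0.9508]], [-0.5226, -0.439, 0.2076]]
C [0.53587351 0.33308902 0.33292403]
608 [0.60890493 0.29976721 0.12515436] [0.01978215 0.0191896  0.0072432 ]
shift [-0.058 -0.053  0.047] turn [ 0.0001 -0.0002  0.0026]
```

View pics/w1b.png

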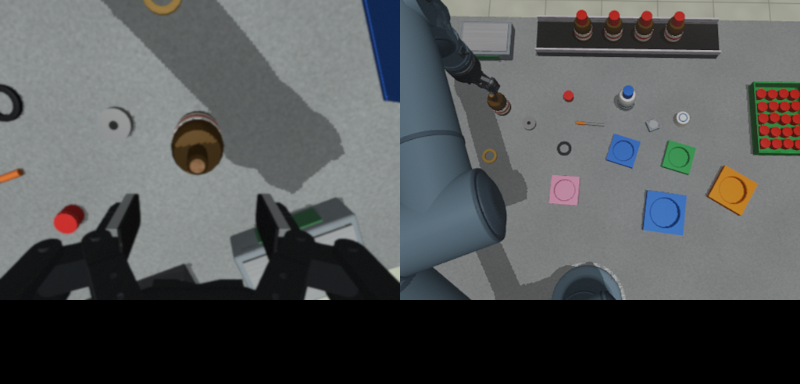

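Wrist view: the bare neck at (197,165) is centred between the fingers, and the wrist depth puts it at (0.609, 0.300). I descend and grip.

Emit:
jog_arm(
  rows=[
    [[70, -0.02, 0, 1.5, 0, 0, 0], [70, -0.02, 0, 2.8, 0, 0, 0], [60, -0.02, 0, 3.5, 0, 0, 0], [60, -0.02, 0, 3.78, 0, 0, 0], [50, -0.02, 0, 3.78, 0, 0, 0], [30, -0.02, 0, 3.78, 0, 0, 0], [22, -0.02, 0, 3.78, 0, 0, 0], [10, -0.02, 0, 3.78, 0, 0, 0], [10, -0.02, 0, 3.78, 0, 0, 0], [10, -0.02, 0, 3.78, 0, 0, 0], [10, -0.02, 0, 3.78, 0, 0, 0], [10, -0.02, 0, 3.78, 0, 0, 0]],
  ],
  squeeze=50,
)

```text
time_s: 2.6
tool_pos: [0.6108, 0.299, 0.1083]
tool_rot: [0.656, 3.07, 0.002]
ft_force: [-1.7, -1.6, 5.6]
width: 0.217
finger_force: 49.0
```

```bash
python3 -c "
from h import *
state();to(.6089,.2998,.18);to(.464,-.106,.18)"
```

```text
{'time_s': 2.6, 'tool_pos': [0.6108, 0.299, 0.1083], 'tool_rot': [0.6561, 3.0698, 0.0018], 'ft_force': [-1.6711, -1.5639, 5.5598], 'width': 0.217, 'finger_force': 49.0356, 'joint_pos': [0.3622, 0.65, 0.177, 1.0952, -0.0004, 0.7833]}
shift [ 0.076  0.004 -2.868] turn [0.0016 0.0022 0.0003]
shift [ -1.27  -17.179  -2.893] turn [0.0016 0.0022 0.0003]
```

Emit:
jog_arm(
  rows=[
    [[10, 0, 0, -0.3, 0, 0, 0], [10, 0, 0, -0.9, 0, 0, 0], [10, 0, 0, -1.6, 0, 0, 0], [10, 0, 0, -2.3, 0, 0, 0], [10, 0, -0.3, -2.8, 0, 0, 0], [10, -0.1, -1.0, -2.95, 0, 0, 0], [10, -0.2, -2.0, -2.95, 0, 0, 0], [10, -0.3, -3.2, -2.95, 0, 0, 0], [10, -0.4, -4.5, -2.95, 0, 0, 0], [10, -0.5, -5.8, -2.95, 0, 0, 0], [10, -0.6, -7.1, -2.95, 0, 0, 0], [10, -0.7, -8.2, -2.95, 0, 0, 0]],
  ],
)

```text
time_s: 3.8
tool_pos: [0.5405, 0.1029, 0.1798]
tool_rot: [-0.657, -3.071, 0.001]
ft_force: [0.9, 0.2, -3.8]
width: 0.219
finger_force: 49.2
```

```bash
python3 -c "
from h import *
state();to(.464,-.106,.18)"
```

```text
{'time_s': 3.8, 'tool_pos': [0.5405, 0.1029, 0.1798], 'tool_rot': [-0.6569, -3.0709, 0.001], 'ft_force': [0.883, 0.2271, -3.764], 'width': 0.2186, 'finger_force': 49.224, 'joint_pos': [0.073, 0.3534, -0.1176, 1.1012, -0.0003, 0.4945]}
shift [-6.270e-01 -8.877e+00 -1.000e-03] turn [-0.0009 -0.0011  0.    ]
```

Emit:
jog_arm(
  rows=[
    [[10, -0.1, -0.9, 0, 0, 0, 0], [10, -0.15, -2.0, 0, 0, 0, 0], [10, -0.2, -3.2, 0, 0, 0, 0], [10, -0.3, -4.5, 0, 0, 0, 0], [10, -0.4, -5.8, 0, 0, 0, 0], [10, -0.5, -7.0, 0, 0, 0, 0], [10, -0.6, -8.0, 0, 0, 0, 0], [10, -0.63, -8.6, 0, 0, 0, 0], [10, -0.63, -8.88, 0, 0, 0, 0], [10, -0.63, -8.88, 0, 0, 0, 0], [10, -0.63, -8.88, 0, 0, 0, 0]],
  ],
)

```text
time_s: 4.9
tool_pos: [0.4657, -0.1038, 0.18]
tool_rot: [-0.656, -3.072, -0.001]
ft_force: [0.8, -0.4, -4.0]
width: 0.213
finger_force: 49.3
```

```bash
python3 - <<'E'
from h import *
state(); cw=cam('wrist'); im,d=save('wrist','w2'); cs=cam('scene'); si,sd=save('scene','s2')
W=cloud(cw,d); hsv=cv2.cvtColor(im,cv2.COLOR_RGB2HSV); b=cv2.inRange(hsv,(100,120,40),(125,255,255))>0
m=b&(np.abs(W[...,2]-.02)<.005)&(d>0)&(np.hypot(W[...,0]-.464,W[...,1]+.106)<.075); P=W[m]
print(len(P),P.mean(0),cv2.minAreaRect((P[:,:2]*1000).astype(np.float32)))
t=np.load('pics/top0.npz'); ct=cam('top'); W=cloud(ct,t['d']); hsv=cv2.cvtColor(t['im'],cv2.COLOR_RGB2HSV); b=cv2.inRange(hsv,(100,120,40),(125,255,255))>0
m=b&(np.abs(W[...,2]-.02)<.005)&(np.hypot(W[...,0]-.464,W[...,1]+.106)<.075); P=W[m]
print('top',len(P),cv2.minAreaRect((P[:,:2]*1000).astype(np.float32)))
m=b&(np.abs(W[...,2]-.006)<.005)&(np.hypot(W[...,0]-.464,W[...,1]+.106)<.04); P=W[m]
print('floor',len(P),P.mean(0),cv2.minEnclosingCircle((P[:,:2]*1000).astype(np.float32)))
can=np.zeros((600,800,3),np.uint8); can[:384,:400]=cv2.resize(im,(400,384))[:,:,::-1]; can[:400,400:]=cv2.resize(si[60:260,130:330],(400,400),interpolation=2)[:,:,::-1]; cv2.imwrite('pics/w2b.png',can)
E
```

```text
{'time_s': 4.9, 'tool_pos': [0.4657, -0.1038, 0.18], 'tool_rot': [-0.6558, -3.0723, -0.0012], 'ft_force': [0.795, -0.4413, -3.979], 'width': 0.2128, 'finger_force': 49.2722, 'joint_pos': [-0.3528, 0.2111, -0.3122, 1.0476, 0.0008, 0.0678]}
3271 [ 0.44217697 -0.09895449  0.0203921 ] ((460.54559326171875, -105.63227844238281), (89.8140869140625, 80.38516235351562), 72.48792266845703)
top 697 ((464.4930725097656, -107.01969909667969), (88.37247467041016, 89.70989990234375), 73.05638122558594)
floor 484 [ 0.46689358 -0.10865566  0.00653442] ((467.7009582519531, -108.46273040771484), 33.37375259399414)
```

View pics/w2b.png

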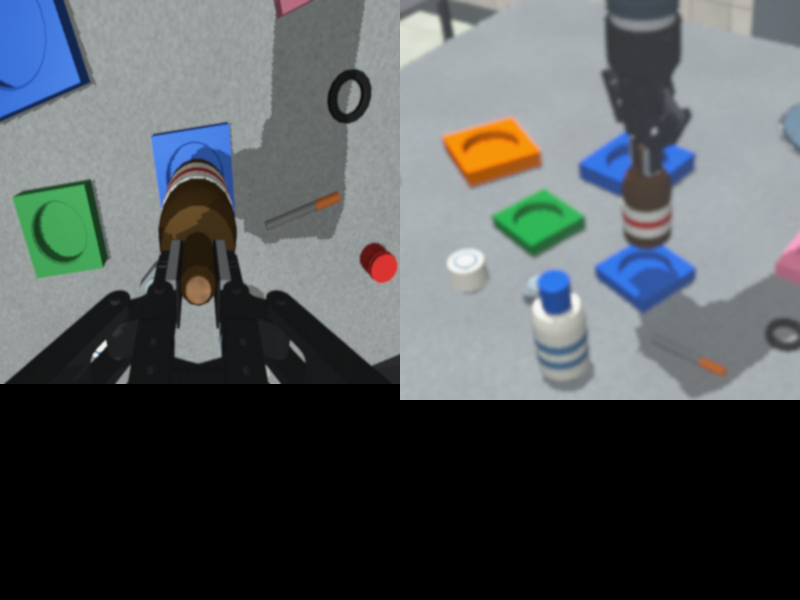

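Wrist view: the bottle hangs upright over the small blue holder at (195,165), and both cameras put the holder centre at (0.4648, -0.1071). I check the bottle's offset in the hand.

```bash
python3 - <<'E'
from h import *
o=state(); c=cam('wrist'); d=np.load('pics/w2.npz'); W=cloud(c,d['d']); im=d['im']; hsv=cv2.cvtColor(im,cv2.COLOR_RGB2HSV)
m=cv2.inRange(hsv,(3,60,120),(20,200,255))>0
m&=(np.hypot(W[...,0]-.466,W[...,1]+.104)<.02)&(W[...,2]>.15)
P=W[m];print(len(P),np.median(P,0)); P=P[P[:,2]>np.median(P[:,2])-.003]; print(P.mean(0),np.ptp(P,0))
v,u=np.nonzero(m);mid=((u.min()+u.max())/2,(v.min()+v.max())/2);print(mid,ray(c,mid,.197), u.ptp() if hasattr(u,'ptp') else np.ptp(u),np.ptp(v))
to(.4648,-.1071,.122)
E
```

```text
{'time_s': 5.0, 'tool_pos': [0.4659, -0.1036, 0.18], 'tool_rot': [0.6544, 3.0727, 0.0008], 'ft_force': [-0.6867, -0.0483, -4.1749], 'width': 0.2158, 'finger_force': 49.2723, 'joint_pos': [-0.352, 0.2114, -0.3119, 1.0476, 0.0005, 0.0676]}
641 [ 0.46584919 -0.1025732   0.19801812]
[ 0.46588786 -0.10259752  0.19799727] [0.01286394 0.01283941 0.00312488]
(np.float64(254.0), np.float64(290.0)) [ 0.46659407 -0.10270756  0.197     ] 30 26
shift [-0.016 -0.149  2.32 ] turn [ 0.0005 -0.0001  0.0019]
```

Emit:
jog_arm(
  rows=[
    [[10, -0.03, -0.18, 0.2, 0, 0, 0], [10, -0.03, -0.18, 0.7, 0, 0, 0], [10, -0.03, -0.18, 1.2, 0, 0, 0], [10, -0.03, -0.18, 1.6, 0, 0, 0], [10, -0.03, -0.18, 1.9, 0, 0, 0], [10, -0.03, -0.18, 2.1, 0, 0, 0], [10, -0.03, -0.18, 2.3, 0, 0, 0], [10, -0.03, -0.18, 2.45, 0, 0, 0], [10, -0.03, -0.18, 2.55, 0, 0, 0], [10, -0.03, -0.18, 2.62, 0, 0, 0], [10, -0.03, -0.18, 2.62, 0, 0, 0], [10, -0.03, -0.18, 2.62, 0, 0, 0]],
  ],
)

```text
time_s: 6.2
tool_pos: [0.4648, -0.1088, 0.1148]
tool_rot: [0.656, 3.072, 0.0]
ft_force: [-0.7, -0.5, -3.1]
width: 0.218
finger_force: 49.3
```

Emit:
jog_arm(
  rows=[
    [[10, 0, 0, 0.04, 0, 0, 0], [10, 0, 0, 0.04, 0, 0, 0], [24, 0, 0, 0.0, 0, 0, 0], [36, 0, 0, -0.05, 0, 0, 0], [45, 0, 0, -0.05, 0, 0, 0], [45, 0, 0, -0.3, 0, 0, 0], [60, 0, 0, -1, 0, 0, 0], [70, 0, 0, -2.5, 0, 0, 0], [70, 0, 0, -4, 0, 0, 0], [70, 0, 0, -4, 0, 0, 0]],
  ],
)

```text
time_s: 7.2
tool_pos: [0.4679, -0.1099, 0.2201]
tool_rot: [0.654, 3.063, -0.002]
ft_force: [0.2, -0.8, 0.1]
width: 0.818
finger_force: 0.0
```

```bash
python3 - <<'E'
from h import *
o=state(); c=cam('wrist'); im,d=save('wrist','w3'); W=cloud(c,d)
m=(np.abs(W[...,2]-.131)<.004)&(np.hypot(W[...,0]-.465,W[...,1]+.107)<.025); P=W[m]; print(len(P),P.mean(0),np.ptp(P,0)); P=P[P[:,2]>.129]
print(cv2.minEnclosingCircle((P[:,:2]*1000).astype(np.float32)))
to(.442,.3285,.15)
E
```

```text
{'time_s': 7.2, 'tool_pos': [0.4679, -0.1099, 0.2201], 'tool_rot': [0.654, 3.0627, -0.0022], 'ft_force': [0.1927, -0.8062, 0.1137], 'width': 0.8177, 'finger_force': 0.0, 'joint_pos': [-0.3629, 0.1867, -0.2361, 1.1381, 0.0001, 0.0578]}
558 [ 0.46328291 -0.10817321  0.13116526] [0.01964741 0.01945931 0.00727083]
((464.2718200683594, -108.5552978515625), 9.87654972076416)
shift [ 8.082 15.586  2.661] turn [0.0005 0.0067 0.0007]
```

The bottle is seated: its neck top reads z = 0.131 (0.006 + 0.125) at (0.464, -0.108). Next is the gold collar.

Emit:
jog_arm(
  rows=[
    [[70, 8.08, 15.58, 0, 0, 0, 0], [70, 8.08, 15.58, 0, 0, 0, 0], [70, 8.08, 15.58, 0, 0, 0, 0], [70, 8.08, 15.58, 0, 0, 0, 0], [70, 8.08, 15.58, 0, 0, 0, 0], [70, 8.08, 15.58, 2.66, 0, 0, 0], [70, 8.08, 15.58, 2.66, 0, 0, 0], [70, 8.08, 15.58, 2.66, 0, 0, 0], [70, 8.08, 15.58, 2.66, 0, 0, 0], [70, 8.08, 15.58, 2.66, 0, 0, 0], [70, 8.08, 15.58, 2.66, 0, 0, 0], [70, 8.08, 15.58, 2.66, 0, 0, 0]],
  ],
)

```text
time_s: 8.45
tool_pos: [0.4391, 0.3283, 0.1478]
tool_rot: [-0.657, -3.072, 0.002]
ft_force: [0.2, -1.4, 0.4]
width: 0.821
finger_force: 0.0
```

```bash
python3 - <<'E'
from h import *
o=state(); c=cam('wrist'); im,d=save('wrist','w4'); W=cloud(c,d); hsv=cv2.cvtColor(im,cv2.COLOR_RGB2HSV)
m=(cv2.inRange(hsv,(15,90,60),(35,255,255))>0)&(np.abs(W[...,2]-.009)<.004)&(np.hypot(W[...,0]-.442,W[...,1]-.3285)<.06)
P=W[m]; print(len(P),P[:,2].mean(),cv2.minEnclosingCircle((P[:,:2]*1000).astype(np.float32)))
(x,y),r=cv2.minEnclosingCircle((P[:,:2]*1000).astype(np.float32)); to(x/1000,y/1000,.06)
E
```

```text
{'time_s': 8.45, 'tool_pos': [0.4391, 0.3283, 0.1478], 'tool_rot': [-0.6572, -3.0715, 0.0016], 'ft_force': [0.2243, -1.4205, 0.4396], 'width': 0.8214, 'finger_force': 0.0, 'joint_pos': [0.5264, 0.3698, -0.1798, 1.0223, -0.0004, 0.948]}
1351 0.009204058469154515 ((443.5475769042969, 329.5448303222656), 23.66855239868164)
shift [-0.123  0.12   3.528] turn [-0.0003  0.0001 -0.0009]
```

View pics/w4.png

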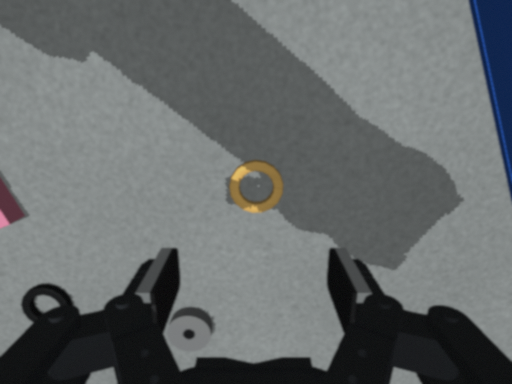

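Gold ring at (256,187), centre (0.4435, 0.3295). I descend to 60 mm with the fingers narrowed and read the fingertip height from depth.

Emit:
jog_arm(
  rows=[
    [[56, -0.12, 0.12, 1.5, 0, 0, 0], [56, -0.12, 0.12, 3.0, 0, 0, 0], [56, -0.12, 0.12, 3.5, 0, 0, 0], [56, -0.12, 0.12, 3.5, 0, 0, 0], [56, -0.12, 0.12, 3.5, 0, 0, 0]],
  ],
)

```text
time_s: 9.0
tool_pos: [0.4442, 0.3306, 0.0619]
tool_rot: [0.658, 3.071, 0.002]
ft_force: [1.1, 1.1, -0.3]
width: 0.656
finger_force: 0.0
```

```bash
python3 - <<'E'
from h import *
o=state(); c=cam('wrist'); im,d=save('wrist','w5'); R=cv2.Rodrigues(np.array(o['tool_rot'],float))[0]
for f,oo in(('w5',o),):
    W=cloud(c,d); T=(W-np.array(o['tool_pos']))@R
    m=(np.abs(T[...,0])<.03)&(np.abs(T[...,1])<.06)&(T[...,2]>-.04)&(W[...,2]>.025)&(d>0)
    P=T[m]
    for s in(1,-1):
        q=P[P[:,1]*s>0]; print(s,len(q),'zmax pct',np.percentile(q[:,2],[90,98,99.5,100]).round(4),'tip y',q[q[:,2]>q[:,2].max()-.006][:,1].min().round(4),q[q[:,2]>q[:,2].max()-.006][:,1].max().round(4), 'x',q[q[:,2]>q[:,2].max()-.006][:,0].min().round(4))
hsv=cv2.cvtColor(im,cv2.COLOR_RGB2HSV)
m=(cv2.inRange(hsv,(15,90,60),(35,255,255))>0)&(np.abs(W[...,2]-.009)<.004)&(np.hypot(W[...,0]-.4435,W[...,1]-.3295)<.06)
Q=W[m]; (x,y),r=cv2.minEnclosingCircle((Q[:,:2]*1000).astype(np.float32)); print(x,y,r); to(x/1000,y/1000,.012)
E
```

```text
{'time_s': 9.0, 'tool_pos': [0.4442, 0.3306, 0.0619], 'tool_rot': [0.6575, 3.071, 0.0016], 'ft_force': [1.1378, 1.0594, -0.3175], 'width': 0.6558, 'finger_force': 0.0, 'joint_pos': [0.5253, 0.4544, -0.2928, 0.8222, 0.0001, 0.9471]}
1 2834 zmax pct [-0.0032  0.0027  0.0054  0.0065] tip y 0.0286 0.0356 x -0.0107
-1 2832 zmax pct [-0.0031  0.0028  0.0053  0.0062] tip y -0.0337 -0.0268 x -0.0108
443.8986511230469 329.5328369140625 24.008880615234375
shift [ 0.008 -0.078  2.02 ] turn [ 0.0025  0.0018 -0.    ]
```

Emit:
jog_arm(
  rows=[
    [[56, 0, -0.06, 0.9, 0, 0, 0], [56, 0, -0.06, 1.6, 0, 0, 0], [56, 0, -0.06, 1.9, 0, 0, 0], [56, 0, -0.06, 2.02, 0, 0, 0], [56, 0, -0.06, 2.02, 0, 0, 0]],
  ],
)

```text
time_s: 9.55
tool_pos: [0.4433, 0.3298, 0.0109]
tool_rot: [0.656, 3.071, 0.001]
ft_force: [0.9, 0.1, 1.3]
width: 0.652
finger_force: 0.0
```

Emit:
jog_arm(
  rows=[
    [[50, 0, 0, 0, 0, 0, 0], [46, 0, 0, 0, 0, 0, 0], [40, 0, 0, 0, 0, 0, 0], [40, 0, 0, 0, 0, 0, 0], [40, 0, 0, 0, 0, 0, 0], [40, 0, 0, -0.1, 0, 0, 0], [40, 0, 0, -0.6, 0, 0, 0], [40, 0, 0, -1.5, 0, 0, 0], [40, 0, 0, -3, 0, 0, 0], [40, 0, 0, -5, 0, 0, 0], [40, 0, 0, -7, 0, 0, 0], [40, 0, 0, -7, 0, 0, 0]],
  ],
  squeeze=40,
)

```text
time_s: 10.75
tool_pos: [0.4469, 0.332, 0.194]
tool_rot: [0.654, 3.062, 0.016]
ft_force: [0.9, 0.7, -0.2]
width: 0.534
finger_force: 41.0
```

```bash
python3 - <<'E'
from h import *
o=state(); c=cam('wrist'); im,d=save('wrist','w6'); R=cv2.Rodrigues(np.array(o['tool_rot'],float))[0]
W=cloud(c,d); T=(W-np.array(o['tool_pos']))@R; hsv=cv2.cvtColor(im,cv2.COLOR_RGB2HSV)
m=(cv2.inRange(hsv,(15,90,60),(35,255,255))>0)&(np.abs(T).max(-1)<.035); P=T[m]
print(len(P),np.median(P,0),P.min(0),P.max(0)); 
top=P[P[:,2]<np.median(P[:,2])+.002]; print('tilt fit', np.linalg.lstsq(np.c_[P[:,:2],np.ones(len(P))],P[:,2],rcond=None)[0], cv2.minEnclosingCircle((P[:,:2]*1000).astype(np.float32)))
to(.4642,-.1084,.19)
E
```

```text
{'time_s': 10.75, 'tool_pos': [0.4469, 0.332, 0.194], 'tool_rot': [0.6538, 3.0616, 0.0158], 'ft_force': [0.8646, 0.7465, -0.1767], 'width': 0.5342, 'finger_force': 41.0229, 'joint_pos': [0.5249, 0.3448, -0.0925, 1.1186, 0.0001, 0.9456]}
4697 [0.001472   0.00061245 0.00256794] [-0.02380376 -0.02204561 -0.00147039] [0.02350402 0.02369728 0.00975855]
tilt fit [-0.00473049  0.00209196  0.00293548] ((-0.8072211742401123, 0.6923784613609314), 24.444406509399414)
shift [ -7.861 -15.745  -0.066] turn [0.0083 0.0059 0.0008]
```

View pics/w6.png

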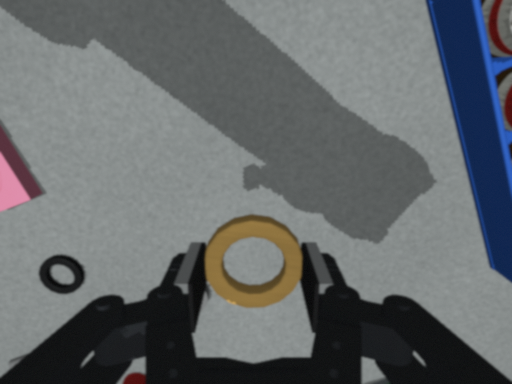

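The view shows the ring held flat and centred at (253,262). I carry it above the bottle.

Emit:
jog_arm(
  rows=[
    [[40, -1, -2, 0, 0, 0, 0], [40, -2, -4, 0, 0, 0, 0], [40, -2.9, -5.8, 0, 0, 0, 0], [40, -3.8, -7.6, 0, 0, 0, 0], [40, -4.7, -9.4, 0, 0, 0, 0], [40, -5.6, -11.2, 0, 0, 0, 0], [40, -6.5, -13, 0, 0, 0, 0], [40, -7.2, -14.5, 0, 0, 0, 0], [40, -7.7, -15.4, 0, 0, 0, 0], [40, -7.83, -15.75, 0, 0, 0, 0], [40, -7.83, -15.75, 0, 0, 0, 0], [40, -7.83, -15.75, 0, 0, 0, 0]],
  ],
)

```text
time_s: 12.0
tool_pos: [0.4598, -0.1087, 0.1845]
tool_rot: [-0.655, -3.071, -0.002]
ft_force: [-0.5, -0.5, -0.2]
width: 0.534
finger_force: 41.1
```

```bash
python3 - <<'E'
from h import *
o=state(); c=cam('wrist'); im,d=save('wrist','w7'); W=cloud(c,d); hsv=cv2.cvtColor(im,cv2.COLOR_RGB2HSV)
m=(np.abs(W[...,2]-.131)<.004)&(np.hypot(W[...,0]-.464,W[...,1]+.108)<.025)&(d>0); P=W[m]; print('neck',len(P),P.mean(0) if len(P) else 0)
g=(cv2.inRange(hsv,(15,90,60),(35,255,255))>0)&(W[...,2]>.17); P=W[g]; print('ring',P[:,:2].min(0),P[:,:2].max(0),cv2.minEnclosingCircle((P[:,:2]*1000).astype(np.float32)),np.median(P[:,2]))
to(.4635,-.1088,.1085)
E
```

```text
{'time_s': 12.0, 'tool_pos': [0.4598, -0.1087, 0.1845], 'tool_rot': [-0.6548, -3.0709, -0.0017], 'ft_force': [-0.5155, -0.4521, -0.22], 'width': 0.5342, 'finger_force': 41.1029, 'joint_pos': [-0.3671, 0.2006, -0.3135, 1.0585, 0.0008, 0.053]}
neck 96 [ 0.46397008 -0.10857354  0.12983717]
ring [ 0.38739202 -0.13285924] [ 0.48378301 -0.0756001 ] ((434.525634765625, -96.98353576660156), 51.75750732421875) 0.18198445438275115
shift [-0.138  0.042  3.046] turn [ 0.0006 -0.0014  0.0023]
```

Emit:
jog_arm(
  rows=[
    [[40, -0.14, 0.04, 0, 0, 0, 0], [40, -0.14, 0.04, 0.5, 0, 0, 0], [40, -0.14, 0.04, 1.2, 0, 0, 0], [40, -0.14, 0.04, 1.9, 0, 0, 0], [40, -0.14, 0.04, 2.4, 0, 0, 0], [40, -0.14, 0.04, 2.8, 0, 0, 0], [40, -0.14, 0.04, 2.98, 0, 0, 0], [40, -0.14, 0.04, 3.02, 0, 0, 0], [40, -0.14, 0.04, 3.02, 0, 0, 0]],
  ],
)

```text
time_s: 12.95
tool_pos: [0.4645, -0.1103, 0.1099]
tool_rot: [0.655, 3.072, -0.0]
ft_force: [-0.3, 0.0, 0.1]
width: 0.531
finger_force: 41.1
```

Emit:
jog_arm(
  rows=[
    [[40, 0, 0, 0.06, 0, 0, 0], [40, 0, 0, 0.06, 0, 0, 0], [50, 0, 0, 0.06, 0, 0, 0], [58, 0, 0, 0.06, 0, 0, 0], [62, 0, 0, 0.06, 0, 0, 0], [66, 0, 0, -0.2, 0, 0, 0], [66, 0, 0, -1.5, 0, 0, 0], [66, 0, 0, -3, 0, 0, 0], [66, 0, 0, -4.5, 0, 0, 0], [66, 0, 0, -4.5, 0, 0, 0], [66, 0, 0, -4.5, 0, 0, 0]],
  ],
)

```text
time_s: 14.05
tool_pos: [0.465, -0.1108, 0.2233]
tool_rot: [0.655, 3.069, -0.001]
ft_force: [-0.6, 0.3, 0.2]
width: 0.771
finger_force: 0.0
```

```bash
python3 - <<'E'
from h import *
o=state(); c=cam('wrist'); im,d=save('wrist','w8'); W=cloud(c,d); hsv=cv2.cvtColor(im,cv2.COLOR_RGB2HSV)
near=np.hypot(W[...,0]-.464,W[...,1]+.108)<.035
m=(np.abs(W[...,2]-.131)<.004)&near&(d>0); P=W[m]; print('neck',P.mean(0),cv2.minEnclosingCircle((P[:,:2]*1000).astype(np.float32)))
g=(cv2.inRange(hsv,(15,80,60),(35,255,255))>0)&(W[...,2]>.099)&(W[...,2]<.115)&near; P=W[g]; P=P[P[:,2]>np.median(P[:,2])-.003];print('ring',len(P),cv2.minEnclosingCircle((P[:,:2]*1000).astype(np.float32)),np.median(P[:,2]),'tilt',np.linalg.lstsq(np.c_[P[:,:2],np.ones(len(P))],P[:,2],rcond=None)[0])
cv2.imwrite('pics/w8b.png',im[100:360,130:400,::-1])
to(.646,.0775,.15)
E
```

```text
{'time_s': 14.05, 'tool_pos': [0.465, -0.1108, 0.2233], 'tool_rot': [0.6554, 3.0693, -0.0006], 'ft_force': [-0.6341, 0.277, 0.1646], 'width': 0.7712, 'finger_force': 0.0, 'joint_pos': [-0.3668, 0.186, -0.2285, 1.1532, 0.0001, 0.054]}
neck [ 0.46330547 -0.1082536   0.13110974] ((464.162353515625, -108.59165954589844), 10.146100044250488)
ring 1421 ((464.9156799316406, -109.7538833618164), 23.65645408630371) 0.10535445994015905 tilt [ 0.00371674 -0.00140319  0.10344035]
shift [-3.57   9.833  2.882] turn [0.0001 0.0003 0.0007]
```

View pics/w8b.png

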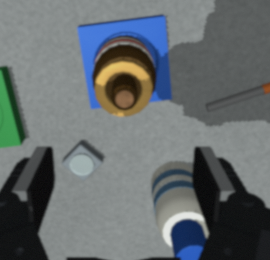

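The collar lies flat on the shoulder (top at z = 0.105, no tilt). Now the cap.

Emit:
jog_arm(
  rows=[
    [[56, -3.57, 9.83, 0, 0, 0, 0], [56, -3.57, 9.83, 0, 0, 0, 0], [56, -3.57, 9.83, 0, 0, 0, 0], [56, -3.57, 9.83, 0.5, 0, 0, 0], [56, -3.57, 9.83, 2.88, 0, 0, 0], [56, -3.57, 9.83, 2.88, 0, 0, 0], [56, -3.57, 9.83, 2.88, 0, 0, 0], [56, -3.57, 9.83, 2.88, 0, 0, 0], [56, -3.57, 9.83, 2.88, 0, 0, 0], [56, -3.57, 9.83, 2.88, 0, 0, 0]],
  ],
)

```text
time_s: 15.1
tool_pos: [0.6462, 0.0765, 0.1517]
tool_rot: [0.658, 3.07, 0.001]
ft_force: [-0.2, -0.5, 0.7]
width: 0.658
finger_force: 0.0
```

```bash
python3 - <<'E'
from h import *
o=state(); c=cam('wrist'); im,d=save('wrist','w9'); W=cloud(c,d); hsv=cv2.cvtColor(im,cv2.COLOR_RGB2HSV)
m=((cv2.inRange(hsv,(0,120,60),(8,255,255))|cv2.inRange(hsv,(172,120,60),(179,255,255)))>0)&(np.abs(W[...,2]-.026)<.003)&(np.hypot(W[...,0]-.646,W[...,1]-.0775)<.04)
P=W[m]; (x,y),r=cv2.minEnclosingCircle((P[:,:2]*1000).astype(np.float32)); print(len(P),x,y,r,P[:,2].mean()); to(x/1000,y/1000,.016)
E
```

```text
{'time_s': 15.1, 'tool_pos': [0.6462, 0.0765, 0.1517], 'tool_rot': [0.6576, 3.0698, 0.0007], 'ft_force': [-0.1702, -0.4976, 0.7102], 'width': 0.658, 'finger_force': 0.0, 'joint_pos': [0.0204, 0.5659, 0.1445, 1.1472, -0.0001, 0.4425]}
1190 649.1101684570312 77.81787109375 16.680700302124023 0.02648611259011913
shift [-0.069  0.087  5.43 ] turn [ 0.001   0.0022 -0.0006]
```

Emit:
jog_arm(
  rows=[
    [[56, -0.07, 0.09, 1.9, 0, 0, 0], [56, -0.07, 0.09, 3.6, 0, 0, 0], [56, -0.07, 0.09, 4.6, 0, 0, 0], [56, -0.07, 0.09, 5.2, 0, 0, 0], [56, -0.07, 0.09, 5.48, 0, 0, 0], [56, -0.07, 0.09, 5.48, 0, 0, 0], [44, -0.07, 0.09, 5.48, 0, 0, 0], [38, -0.07, 0.09, 5.48, 0, 0, 0], [32, -0.07, 0.09, 5.48, 0, 0, 0], [26, -0.07, 0.09, 5.48, 0, 0, 0], [26, -0.07, 0.09, 5.48, 0, 0, 0], [26, -0.07, 0.09, 5.48, 0, 0, 0]],
  ],
  squeeze=30,
)

```text
time_s: 16.35
tool_pos: [0.6499, 0.0787, 0.015]
tool_rot: [0.655, 3.069, 0.001]
ft_force: [-1.4, -0.9, 5.8]
width: 0.395
finger_force: 29.8
```

Emit:
jog_arm(
  rows=[
    [[26, 0, 0, -0.4, 0, 0, 0], [26, 0, 0, -1.2, 0, 0, 0], [26, 0, 0, -2.5, 0, 0, 0], [26, 0, 0, -4, 0, 0, 0], [26, 0, 0, -5.5, 0, 0, 0], [26, 0, 0, -6.7, 0, 0, 0], [26, 0, 0, -7, 0, 0, 0], [26, 0, 0, -7, 0, 0, 0]],
  ],
)

```text
time_s: 17.15
tool_pos: [0.6496, 0.0789, 0.1899]
tool_rot: [0.655, 3.069, 0.002]
ft_force: [-0.0, -0.2, -1.0]
width: 0.39
finger_force: 30.0
```

```bash
python3 - <<'E'
from h import *
o=state(); c=cam('wrist'); im,d=save('wrist','w10'); R=cv2.Rodrigues(np.array(o['tool_rot'],float))[0]
W=cloud(c,d); T=(W-np.array(o['tool_pos']))@R; hsv=cv2.cvtColor(im,cv2.COLOR_RGB2HSV)
m=((cv2.inRange(hsv,(0,120,60),(8,255,255))|cv2.inRange(hsv,(172,120,60),(179,255,255)))>0)&(np.abs(T).max(-1)<.03); P=T[m]; z0=np.percentile(P[:,2],2); Q=P[P[:,2]<z0+.003]
print(len(P),'top z',z0,len(Q),(Q.min(0)+Q.max(0))/2,np.ptp(Q,0),'tilt',np.linalg.lstsq(np.c_[Q[:,:2],np.ones(len(Q))],Q[:,2],rcond=None)[0])
to(.4642,-.1086,.19)
E
```

```text
{'time_s': 17.15, 'tool_pos': [0.6496, 0.0789, 0.1899], 'tool_rot': [0.6553, 3.0689, 0.0016], 'ft_force': [-0.0264, -0.1548, -0.9753], 'width': 0.3903, 'finger_force': 30.0116, 'joint_pos': [0.0239, 0.5568, 0.229, 1.2392, 0.0002, 0.4446]}
5466 top z -0.012494461849773503 4130 [-5.51159735e-05  8.14153815e-04 -1.16114827e-02] [0.03385621 0.03366507 0.00423029] tilt [ 0.00252726  0.00215095 -0.01141337]
shift [ 3.667 -9.853 -0.087] turn [0.0003 0.0002 0.0007]
```

Emit:
jog_arm(
  rows=[
    [[26, 0.6, -1.7, 0, 0, 0, 0], [26, 1.3, -3.5, 0, 0, 0, 0], [26, 2.0, -5.3, 0, 0, 0, 0], [26, 2.7, -7.1, 0, 0, 0, 0], [26, 3.3, -8.7, 0, 0, 0, 0], [26, 3.6, -9.6, 0, 0, 0, 0], [26, 3.67, -9.88, 0, 0, 0, 0], [26, 3.67, -9.88, 0, 0, 0, 0], [26, 3.67, -9.88, 0, 0, 0, 0]],
  ],
)

```text
time_s: 18.1
tool_pos: [0.4641, -0.1086, 0.1872]
tool_rot: [-0.655, -3.072, -0.001]
ft_force: [-1.0, 0.2, -0.2]
width: 0.391
finger_force: 30.1
```

```bash
python3 - <<'E'
from h import *
o=state(); to(.4639,-.1093,.1235)
E
```

```text
{'time_s': 18.1, 'tool_pos': [0.4641, -0.1086, 0.1872], 'tool_rot': [-0.6551, -3.0715, -0.0013], 'ft_force': [-0.9937, 0.1912, -0.1709], 'width': 0.3911, 'finger_force': 30.0791, 'joint_pos': [-0.3635, 0.2062, -0.299, 1.0667, 0.0007, 0.0568]}
shift [-0.008 -0.031  2.548] turn [ 0.0006 -0.0011  0.0012]
```

Emit:
jog_arm(
  rows=[
    [[26, -0.01, -0.03, 0.6, 0, 0, 0], [26, -0.01, -0.03, 1.2, 0, 0, 0], [26, -0.01, -0.03, 1.5, 0, 0, 0], [26, -0.01, -0.03, 1.7, 0, 0, 0], [26, -0.01, -0.03, 1.9, 0, 0, 0], [26, -0.01, -0.03, 2.1, 0, 0, 0], [26, -0.01, -0.03, 2.3, 0, 0, 0], [26, -0.01, -0.03, 2.45, 0, 0, 0], [26, -0.01, -0.03, 2.5, 0, 0, 0], [26, -0.01, -0.03, 2.5, 0, 0, 0]],
  ],
)

```text
time_s: 19.1
tool_pos: [0.4637, -0.11, 0.1254]
tool_rot: [-0.656, -3.072, -0.0]
ft_force: [-0.8, -0.0, 0.9]
width: 0.394
finger_force: 30.1
```

Emit:
jog_arm(
  rows=[
    [[26, 0, 0, 0.06, 0, 0, 0], [26, 0, 0, 0.06, 0, 0, 0], [38, 0, 0, 0.04, 0, 0, 0], [48, 0, 0, 0, 0, 0, 0], [58, 0, 0, 0, 0, 0, 0], [66, 0, 0, -0.3, 0, 0, 0], [66, 0, 0, -1.5, 0, 0, 0], [66, 0, 0, -3, 0, 0, 0], [66, 0, 0, -4.2, 0, 0, 0], [66, 0, 0, -4.2, 0, 0, 0], [66, 0, 0, -4.2, 0, 0, 0]],
  ],
)

```text
time_s: 20.2
tool_pos: [0.4645, -0.1103, 0.2316]
tool_rot: [0.656, 3.07, -0.0]
ft_force: [-1.1, -0.2, -0.4]
width: 0.773
finger_force: 0.0
```

```bash
python3 - <<'E'
from h import *
o=state(); c=cam('wrist'); im,d=save('wrist','w11'); W=cloud(c,d); hsv=cv2.cvtColor(im,cv2.COLOR_RGB2HSV)
near=np.hypot(W[...,0]-.464,W[...,1]+.108)<.035
r=((cv2.inRange(hsv,(0,120,60),(8,255,255))|cv2.inRange(hsv,(172,120,60),(179,255,255)))>0)&near&(W[...,2]>.12); P=W[r]; z0=np.percentile(P[:,2],80); Q=P[P[:,2]>z0-.003]
print('cap',len(Q),np.median(Q[:,2]),cv2.minEnclosingCircle((Q[:,:2]*1000).astype(np.float32)),'tilt',np.linalg.lstsq(np.c_[Q[:,:2],np.ones(len(Q))],Q[:,2],rcond=None)[0])
cv2.imwrite('pics/w11b.png',im[100:360,130:400,::-1])
to(.5755,-.301,.15)
E
```

```text
{'time_s': 20.2, 'tool_pos': [0.4645, -0.1103, 0.2316], 'tool_rot': [0.6555, 3.0698, -0.0004], 'ft_force': [-1.1221, -0.2192, -0.4415], 'width': 0.7726, 'finger_force': 0.0, 'joint_pos': [-0.3661, 0.1816, -0.2122, 1.1744, 0.0001, 0.0546]}
cap 1436 0.13549585875879586 ((463.9414978027344, -109.23338317871094), 16.635940551757812) tilt [4.29256263e-03 9.06670592e-05 1.33516530e-01]
shift [-7.205 -5.148  3.216] turn [0.0001 0.     0.0007]
```

View pics/w11b.png

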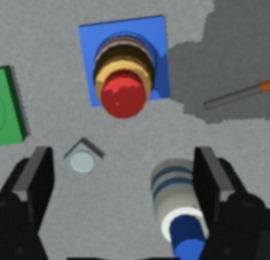

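The cap is seated level (top at z = 0.135), with the gold collar visible below it. Now the cup.

Emit:
jog_arm(
  rows=[
    [[72, -7.2, -5.15, 0, 0, 0, 0], [72, -7.2, -5.15, 0, 0, 0, 0], [72, -7.2, -5.15, 0, 0, 0, 0], [72, -7.2, -5.15, 1, 0, 0, 0], [66, -7.2, -5.15, 3.2, 0, 0, 0], [66, -7.2, -5.15, 3.2, 0, 0, 0], [66, -7.2, -5.15, 3.2, 0, 0, 0], [66, -7.2, -5.15, 3.2, 0, 0, 0], [66, -7.2, -5.15, 3.2, 0, 0, 0], [66, -7.2, -5.15, 3.2, 0, 0, 0]],
  ],
)

```text
time_s: 21.25
tool_pos: [0.5762, -0.3009, 0.1525]
tool_rot: [0.654, 3.07, -0.001]
ft_force: [0.1, -0.8, -0.3]
width: 0.773
finger_force: 0.0
```

```bash
python3 - <<'E'
from h import *
o=state(); c=cam('wrist'); im,d=save('wrist','w12'); W=cloud(c,d)
m=(np.abs(W[...,2]-.0302)<.003)&(np.hypot(W[...,0]-.5755,W[...,1]+.301)<.032)&(d>0)
P=W[m]; (x,y),r=cv2.minEnclosingCircle((P[:,:2]*1000).astype(np.float32)); print(len(P),x,y,r,np.median(P[:,2])); to(x/1000,y/1000,.0115)
E
```

```text
{'time_s': 21.25, 'tool_pos': [0.5762, -0.3009, 0.1525], 'tool_rot': [0.6544, 3.0698, -0.0014], 'ft_force': [0.0781, -0.8076, -0.2949], 'width': 0.7733, 'finger_force': 0.0, 'joint_pos': [-0.5789, 0.5633, 0.1424, 1.1469, 0.0002, -0.1588]}
2081 575.9193115234375 -300.4249572753906 21.891754150390625 0.031248442624825647
shift [0.035 0.018 5.637] turn [-0.0004  0.0029  0.0013]
```

View pics/w12.png

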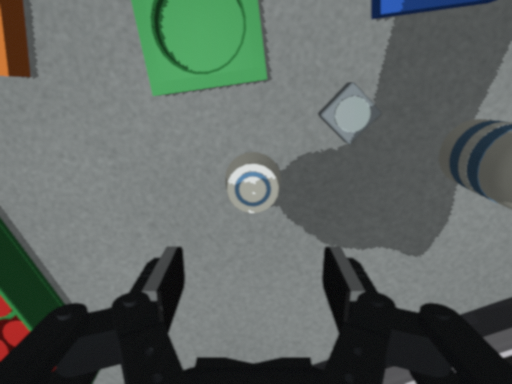

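Cup at (252,188), clear of its neighbours. I grasp it low on the wall.

Emit:
jog_arm(
  rows=[
    [[66, 0.03, 0.02, 1.9, 0, 0, 0], [66, 0.03, 0.02, 3.6, 0, 0, 0], [66, 0.03, 0.02, 4.6, 0, 0, 0], [66, 0.03, 0.02, 5.3, 0, 0, 0], [64, 0.03, 0.02, 5.64, 0, 0, 0], [60, 0.03, 0.02, 5.64, 0, 0, 0], [56, 0.03, 0.02, 5.64, 0, 0, 0], [53, 0.03, 0.02, 5.64, 0, 0, 0], [48, 0.03, 0.02, 5.64, 0, 0, 0], [44, 0.03, 0.02, 5.64, 0, 0, 0], [44, 0.03, 0.02, 5.64, 0, 0, 0], [44, 0.03, 0.02, 5.64, 0, 0, 0]],
  ],
  squeeze=40,
)

```text
time_s: 22.5
tool_pos: [0.5762, -0.301, 0.0116]
tool_rot: [0.655, 3.069, -0.002]
ft_force: [-0.7, -0.2, 6.6]
width: 0.552
finger_force: 40.4
```

Emit:
jog_arm(
  rows=[
    [[44, 0, 0, -0.3, 0, 0, 0], [44, 0, 0, -1.0, 0, 0, 0], [44, 0, 0, -2.2, 0, 0, 0], [44, 0, 0, -3.6, 0, 0, 0], [44, 0, 0, -5.2, 0, 0, 0], [44, 0, 0, -6.6, 0, 0, 0], [44, 0, 0, -7.4, 0, 0, 0], [44, 0, 0, -7.4, 0, 0, 0], [44, 0, 0, -7.4, 0, 0, 0]],
  ],
)

```text
time_s: 23.4
tool_pos: [0.575, -0.3003, 0.1944]
tool_rot: [0.656, 3.072, -0.0]
ft_force: [0.6, -0.3, -0.7]
width: 0.548
finger_force: 41.0
```

```bash
python3 - <<'E'
from h import *
o=state(); c=cam('wrist'); im,d=save('wrist','w13'); R=cv2.Rodrigues(np.array(o['tool_rot'],float))[0]
W=cloud(c,d); T=(W-np.array(o['tool_pos']))@R; hsv=cv2.cvtColor(im,cv2.COLOR_RGB2HSV)
m=(np.hypot(T[...,0],T[...,1])<.0235)&(np.abs(T[...,2]+.0185)<.006)&((cv2.inRange(hsv,(0,0,110),(179,80,255))|cv2.inRange(hsv,(95,50,60),(125,255,255)))>0); Q=T[m]
print(len(Q),'top z',np.median(Q[:,2]),(Q.min(0)+Q.max(0))/2,np.ptp(Q,0),'tilt',np.linalg.lstsq(np.c_[Q[:,:2],np.ones(len(Q))],Q[:,2],rcond=None)[0],cv2.minEnclosingCircle((Q[:,:2]*1000).astype(np.float32)))
to(.4639,-.1092,.2)
E
```

```text
{'time_s': 23.4, 'tool_pos': [0.575, -0.3003, 0.1944], 'tool_rot': [0.6561, 3.0719, -0.0001], 'ft_force': [0.588, -0.2819, -0.6965], 'width': 0.5478, 'finger_force': 41.0188, 'joint_pos': [-0.5791, 0.5463, 0.2229, 1.247, 0.0001, -0.1583]}
7526 top z -0.019492797517092222 [ 0.0003083   0.00077586 -0.0172767 ] [0.04380988 0.04233895 0.00953169] tilt [ 0.02038696 -0.01284201 -0.01943776] ((0.321824312210083, 0.20947544276714325), 22.33495330810547)
shift [ 7.148  5.158 -0.258] turn [ 0.0004 -0.0021  0.0006]
```

View pics/w13.png

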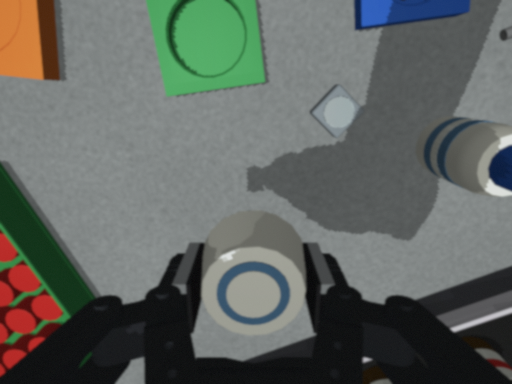

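The cup is held level at (253,290). I carry it above the cap.

Emit:
jog_arm(
  rows=[
    [[44, 0.9, 0.7, 0, 0, 0, 0], [44, 2.2, 1.6, 0, 0, 0, 0], [44, 3.6, 2.6, 0, 0, 0, 0], [44, 5.0, 3.6, 0, 0, 0, 0], [44, 6.2, 4.5, 0, 0, 0, 0], [44, 6.9, 5.0, 0, 0, 0, 0], [44, 7.15, 5.14, 0, 0, 0, 0], [44, 7.15, 5.14, 0, 0, 0, 0], [44, 7.15, 5.14, 0, 0, 0, 0]],
  ],
)

```text
time_s: 24.35
tool_pos: [0.4646, -0.1107, 0.1939]
tool_rot: [-0.657, -3.072, 0.0]
ft_force: [1.2, 0.4, 0.1]
width: 0.548
finger_force: 41.0
```

```bash
python3 - <<'E'
from h import *
o=state(); to(.4639,-.1096,.1225)
E
```

```text
{'time_s': 24.35, 'tool_pos': [0.4646, -0.1107, 0.1939], 'tool_rot': [-0.6568, -3.0718, 0.0004], 'ft_force': [1.234, 0.4493, 0.1075], 'width': 0.5478, 'finger_force': 41.0188, 'joint_pos': [-0.3665, 0.2035, -0.2844, 1.0832, -0.0003, 0.0548]}
shift [0.043 0.028 2.857] turn [-0.0003 -0.0003  0.0002]
```

Emit:
jog_arm(
  rows=[
    [[44, 0.04, 0.05, 0.3, 0, 0, 0], [44, 0.04, 0.05, 0.8, 0, 0, 0], [44, 0.04, 0.05, 1.3, 0, 0, 0], [44, 0.04, 0.05, 1.6, 0, 0, 0], [44, 0.04, 0.05, 1.8, 0, 0, 0], [44, 0.04, 0.05, 1.8, 0, 0, 0], [44, 0.04, 0.05, 1.8, 0, 0, 0]],
  ],
)

```text
time_s: 25.05
tool_pos: [0.4642, -0.1086, 0.1497]
tool_rot: [0.656, 3.072, 0.0]
ft_force: [0.3, 0.0, 0.0]
width: 0.548
finger_force: 41.0
```

```bash
python3 - <<'E'
from h import *
o=state(); to(.4639,-.1096,.1225)
E
```

```text
{'time_s': 25.05, 'tool_pos': [0.4642, -0.1086, 0.1497], 'tool_rot': [0.6564, 3.0719, 0.0001], 'ft_force': [0.3227, 0.0032, 0.0163], 'width': 0.5481, 'finger_force': 41.0189, 'joint_pos': [-0.3632, 0.2325, -0.3679, 0.9702, 0.0001, 0.0579]}
shift [-0.005 -0.04   1.088] turn [0.0001 0.0003 0.0005]
```

Emit:
jog_arm(
  rows=[
    [[44, 0, -0.03, 0.2, 0, 0, 0], [44, 0, -0.03, 0.4, 0, 0, 0], [44, 0, -0.03, 0.6, 0, 0, 0], [44, 0, -0.03, 0.8, 0, 0, 0], [44, 0, -0.03, 0.95, 0, 0, 0], [44, 0, -0.03, 1.05, 0, 0, 0], [44, 0, -0.03, 1.09, 0, 0, 0], [44, 0, -0.03, 1.09, 0, 0, 0]],
  ],
)

```text
time_s: 25.85
tool_pos: [0.4636, -0.1091, 0.1222]
tool_rot: [-0.656, -3.072, -0.0]
ft_force: [0.3, 0.9, -1.0]
width: 0.546
finger_force: 41.0
```

Emit:
jog_arm(
  rows=[
    [[44, 0, 0, 0.05, 0, 0, 0], [44, 0, 0, 0.05, 0, 0, 0], [50, 0, 0, 0.05, 0, 0, 0], [56, 0, 0, 0.03, 0, 0, 0], [64, 0, 0, 0, 0, 0, 0], [72, 0, 0, 0, 0, 0, 0], [72, 0, 0, -0.8, 0, 0, 0], [72, 0, 0, -2, 0, 0, 0], [72, 0, 0, -3.5, 0, 0, 0], [72, 0, 0, -4.5, 0, 0, 0], [72, 0, 0, -4.5, 0, 0, 0], [72, 0, 0, -4.5, 0, 0, 0]],
  ],
)

```text
time_s: 27.05
tool_pos: [0.464, -0.1093, 0.2351]
tool_rot: [0.656, 3.071, -0.0]
ft_force: [-0.6, -0.4, 0.2]
width: 0.845
finger_force: 0.0
```

```bash
python3 - <<'E'
from h import *
o=state(); c=cam('wrist'); im,d=save('wrist','w14'); W=cloud(c,d); si,_=save('scene','s14')
near=np.hypot(W[...,0]-.464,W[...,1]+.109)<.026
Q=W[near&(W[...,2]>.135)&(W[...,2]<.147)]; z0=np.median(Q[:,2]); Q=Q[np.abs(Q[:,2]-z0)<.003]
print('cup',len(Q),z0,cv2.minEnclosingCircle((Q[:,:2]*1000).astype(np.float32)),'tilt',np.linalg.lstsq(np.c_[Q[:,:2],np.ones(len(Q))],Q[:,2],rcond=None)[0])
can=np.zeros((400,800,3),np.uint8);can[:,:400]=cv2.resize(im[60:320,120:400],(400,400))[:,:,::-1];can[:,400:]=cv2.resize(si[110:250,170:310],(400,400),interpolation=2)[:,:,::-1];cv2.imwrite('pics/f.png',can)
E
```

```text
{'time_s': 27.05, 'tool_pos': [0.464, -0.1093, 0.2351], 'tool_rot': [0.6558, 3.071, -0.0002], 'ft_force': [-0.6396, -0.3853, 0.2453], 'width': 0.8446, 'finger_force': 0.0, 'joint_pos': [-0.3645, 0.1799, -0.2053, 1.1843, 0.0001, 0.0563]}
cup 2499 0.14087783739147725 ((464.0812683105469, -108.45803833007812), 21.675626754760742) tilt [ 0.00818554 -0.00386035  0.13667673]
```

View pics/f.png

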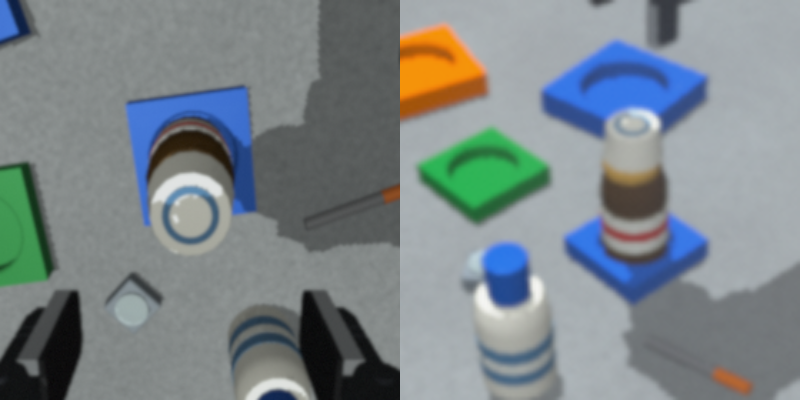

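The cup sits level over the cap (top at z = 0.141, expected 0.140), above the gold collar and the upright bottle in the small blue holder. The gripper is clear. I hand in.

```bash
python3 -c "
from bench import arm
print(arm.hand_in())"
```

```text
the job is handed in; nothing more can be done
None
```

The job is handed in with no verdict returned: the brown bottle stands in the small blue holder with the gold collar, red cap and upside-down cup on it, and my last camera check showed the cup level and within 1 mm of its expected height.

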